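Pass box: check the inner door by touch, then open the outer door

ROBOT

A 6-joint arm with a two-finger parallel gripper is mounted at the origin on the work surface. World frame = base frame: x ahead of the robot, y to its left, z up, the work surface at z = 0. Lengths are in mm, angles in rad, forces in N, time in s.
With the tool pointing down it reaches from about 400 to 925 mm from the base axis. Payload 12.5 kg.
Tool frame: the origin (TCP) lies on the mounting face of the last link; the fingertips stand 190 mm ahead of it and the grasp point (between the pads) lies 171 mm ahead of it (env.tcp_to_tips is the distance from the TCP to the fingertips, in mm); x points along the fingers, y is the direction in which the jaws open and shut, and the axes are right-handed (so a half turn about x gives the same grasp; the last joint's range is limited). The gripper opens to 95 mm and grips with 3 to 60 N. Pads are 20 mm wide; open, the fingers measure 119 mm over their backs; the gripper's body (75 mm by 180 mm) begins 59 mm behind the grasp point.
Start: joints at [1.206, 0.491, 1.559, -0, 1.092, -0.106], TCP at [159.926, 604.192, 404.761] pointing down, gripper open.
Joint ranges: [-3.1, 3.1], [-0.84, 2.19], [0.05, 2.79], [-1.13, 4.28], [0.06, 2.93], [-2.69, 2.69]. Speed limits (rad/s): [2.22, 2.22, 2.79, 3.14, 3.14, 3.14].

INTERFACE

Orientations are given as [roll, pitch, yaw] about the fixed x, y, z axes, in that order (R = Rz(yaw) Ry(pitch) Rx(roll)).
In Python, from cell import monitor, cams, job, env gives the robot as it stands. The module is installed in compiled form; this text tells all that it offers.
- The arm moves only by the tool apply_moves, never from a script. Its argument "series" is a list of rows, each a list of 3 entries, a list of its own where there are three numbers: the closure, from -1 (fully open) to 1 (shut), so that 0 is half open, then the shift along the tool's x, y, z in cm, then the turn about the tool's x in rad. A call has 1 to 20 rows; each row is the pose to reach, as a shift and turn from the pose commanded when the call began, along the tool's axes at that moment; what a row does not reach only later rows make up. A row lasts 1/8 s, in which the tool goes at most 62.5 mm and 10.7 degrees, less where a joint would pass 70% of its speed; a pose out of reach is approached as far as the arm can. A call with a gripper value outside its range is refused whole. The fingers move at their own pace and stop on an object; the grip force is fixed at half the most. Time passes only in rows, so rows that repeat a pose let the fingers close. It gives the time, the measured TCP pose, the force and the opening at its end, in the units of the state.
- monitor.state(): the state, without advancing time (a new reading comes with each control period).
- cams.read_camera(name): name is "side" or "top"; returns a dict with "image" (384x512x3 uint8, red, green, blue), "fx", "fy", "cx", "cy" (pixels), "position" and "orientation" of the camera in the world. Camera axes: x right, y down, z forward; pixel columns grow to the right and rows downward; lengths in mm; the calibration is good to about 2 mm. A picture is of the moment at which its call begins. There is no depth.
- job.job_done(): hands the job in, once; it reports no verdict.
The state is a dict: "t": time; "joints": joint angles; "qvel": joint speeds; "tau": joint torques, N m; "eef_pos": TCP position; "tcp_rot": TCP orientation; "ft_force": force on the tool from outside, world axes, zero at the start; "moment": the same for the moment, N m; "opening": opening from 0.0 (shut) to 1.0 (fully open).
Only numpy, scipy, OpenCV 4.12 (cv2) and the standard library are available. Lean on these libraries where they do the work, as an engineer would, in place of code of your own. Each camera call takes 0.05 s, during which the arm holds its last target. There are 200 camera calls.

TASK

The dusty spray cabinet is reached through a small pass box with two sliding doors. Push the inner door (the one next to the cabinet) shut by its sprung plate and make sure by touch that it is home: gently press until the door can go no farther and the plate gives on its springs, about half-way in, and keep it so for a good half second. Then leave the inner door alone and slide the outer door fully open by its hoop handle, without disturbing the bowl on the roof or the other pottery things.

Things in the scene. Friction and masses are not known exactly. Their poses are not given: they have to be found in the camera images.
- pass_box: Grey and aluminium pass box fixed to the table, a white spray cabinet joined to its +y side (cabinet wall from y 215 mm on, 270 mm high). Origin on the table near the box's middle; own +x points away from the robot, turned by its yaw; +y from the outer door to the inner door and cabinet. Both doors slide along its x in tracks at y +100 mm (inner) and y -100 mm (outer), from x -180 to +160 mm.
- box_roof (a point): Centre of the top of the chamber's clear roof, between the two door tracks: roof 180 mm (box x) by 160 mm (box y), level with the tops of the tracks, 142 mm above the table. From 50 mm beyond this point along +x the tracks end in jamb posts, 6 mm higher, which hide the doors' edges and seals.
- inner: Inner door: white leaf 160 x 8 x 122 mm with a steel head above the track. Origin: middle of the leaf's lower edge; axes as the box's. Slides to the box's +x to shut, 2 N of friction, stays where left. Starts 3 to 55 mm ajar. Its seal is hidden in the jamb and set differently each time: shut, the origin lies anywhere from x +30 to +50 mm of the box, so only touch tells.
- paddle_face (a point): Centre of the push face, looking to the box's -x, of the inner door's sprung steel plate: upright, 10 mm thick, 60 mm wide (along y), 46 mm high. The point is 23 mm below the plate's top edge, 42 mm above the track, and, plate out, 17 mm to the -x side of the leaf's middle. Push it to the box's +x.
- paddle (a joint): How far the plate is pressed in on its springs towards the box's +x, m: 0 = out, 0.010 = bottomed. Preloaded: it starts to give at 5 N, 9 N at 10 mm. As the sliding door needs only 2 N, the plate gives only when the door stands against its seal. Pressed 4 mm or more counts as the check; push with no more than 25 N.
- outer_handle (a point): Middle of the top bar (on its axis) of the outer door's hoop handle: upright hoop of 12 mm steel bar across the track, 80 mm wide over all along y, 56 mm clear inside, this point 62 mm above the track. Behind it (box's +x) 60 mm are free down to 20 mm above the track, so that it can be hooked from above.
- outer (a joint): Outer door's opening in m: 0 = shut, 0.110 = fully open at its stop. It opens towards the box's -x (towards the robot) with about 2 N of friction and stays where it is left; starts shut.
- roof_bowl: Loose unglazed bowl standing on the pass box's roof, 72 mm wide, 42 mm high; origin under its middle. Leave alone.
- glaze_jar: Loose jar, 72 mm wide, 100 mm high, on the table; origin under its middle. Leave alone.
- mug: Loose raw-clay mug, 76 mm wide, 90 mm high, on the table; origin under its middle. Leave alone.
- bat: Loose round wooden bat 170 mm wide, 12 mm thick, on the table; origin under its middle. Leave alone.
- scraper: Loose wooden-handled scraper 180 mm long on the table; origin on its underside. Leave alone.

How it is judged (in metres and radians):
On the way, in this order (a step that is already met when the one before it is completed fails the run):
1. the inner door is felt to be home: its sprung plate is pressed in by at least 4 mm for 0.4 s while the outer door is shut (within 6 mm) (value of joint paddle above 0.004 m and value of joint outer below 0.006 m), for 0.4 s.
2. the outer door is slid open by at least 95 mm (value of joint outer above 0.095 m), for 0.2 s.
At the end, for the whole second after the job is handed in: The outer door stands at least 95 mm open; the inner door stands where it was shut (its origin beyond x +27 mm of the pass box), at rest, its sprung plate let go (pressed less than 3 mm) (value of joint outer above 0.095 m and x of inner in the frame of pass_box above 0.027 m and value of joint paddle below 0.003 m and linear speed of inner below 0.01 m/s); the robot touches nothing.
It fails at once if the outer door open by more than 6 mm while the inner door is plainly not shut (value of joint outer above 0.006 m and x of inner in the frame of pass_box below 0.027 m).
It fails at once if the inner door touched while the outer door is open by more than 6 mm (value of joint outer above 0.006 m and contact force between any of the arm, the fingers and inner above 1 N).
It fails at once if the inner door or its plate pushed with more than 25 N (contact force between any of the arm, the fingers and inner above 25 N).
It fails at once if the bowl on the roof moved by more than 15 mm or tipped (distance of roof_bowl from where it was at the start of the episode above 0.015 m or angle between roof_bowl's own z axis and vertical above 0.3 rad).
It fails at once if another pottery thing moved by more than 40 mm (distance of any of glaze_jar, mug, bat, scraper from where it was at the start of the episode above 0.04 m).
It also fails if it takes over 64 s, if anything falls off the work surface, if the arm or the gripper's body presses on something with over 40 N, if the wrist force passes 120 N, or if a joint passes its speed limit or range.

## Working session

There is one attempt and no reset: what is moved stays moved. The work goes in short steps, Python scripts to look and compute and a tool call to move; the robot and the scene stay as the last step left them, time stands still between calls to the robot, and variables do not carry over. Pictures are saved under pics/ and viewed, about 8 in all and at most 12, crops included, and the job is handed in when it is done.

Besides the shell and the picture viewer there is one more tool, called after "Call:" as name([rows], argument=value, ...), one row to a line, values as JSON. apply_moves: Moves the arm, as the interface text tells. Its arguments: {"type":"object","properties":{"series":{"type":"array"}},"required":["series"]}

```bash
mkdir -p pics; python3 - <<'E'
from cell import monitor,cams,env
import cv2,json,numpy as np
print(monitor.state(), env.tcp_to_tips)
for n in("side","top"):
    c=cams.read_camera(n); im=c.pop("image"); cv2.imwrite(f"pics/{n}0.png",cv2.resize(im[:,:,::-1],(800,600),interpolation=cv2.INTER_CUBIC))
    cv2.imwrite(f"{n}_raw0.png",im[:,:,::-1]); print(n,c)
E
```

```text
{'t': 0.0, 'joints': array([ 1.20639647e+00,  4.91545569e-01,  1.55948427e+00, -1.74972667e-05,
        1.09169871e+00, -1.05576721e-01]), 'qvel': array([ 0.00072878, -0.00106053, -0.00065705,  0.00169483, -0.00129375,
        0.0001812 ]), 'tau': array([ 3.51937015e-03, -6.12650299e+01, -2.58178890e+01,  6.94908598e-02,
        4.81867057e-02, -6.27819281e-05]), 'eef_pos': array([159.91289897, 604.14778915, 404.15833045]), 'tcp_rot': array([-1.66271237,  1.56966032, -1.92152743]), 'ft_force': array([0.02295399, 0.18523794, 0.16693187]), 'moment': array([ 0.0181581 ,  0.02499649, -0.0201018 ]), 'opening': 1.0049423662935424} 190.1
side {'fx': 374.04265202632627, 'fy': 374.04265202632627, 'cx': 258.5697952560285, 'cy': 190.73197542624268, 'position': array([ 229.95466161, -742.90919721,  805.06308339]), 'orientation': array([-2.39123381,  0.01527524, -0.40606656])}
top {'fx': 408.92709971907675, 'fy': 408.92709971907675, 'cx': 251.30104839916268, 'cy': 189.99332508711717, 'position': array([ 386.29689143, -152.33099846, 1090.77316271]), 'orientation': array([-3.04774193,  0.02356769, -1.56860619])}
```

View pics/side0.png

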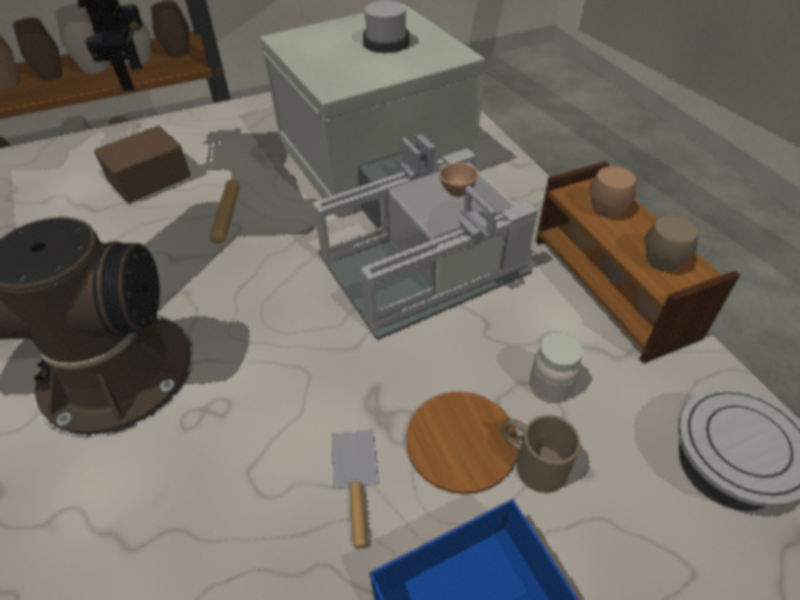

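View pics/top0.png

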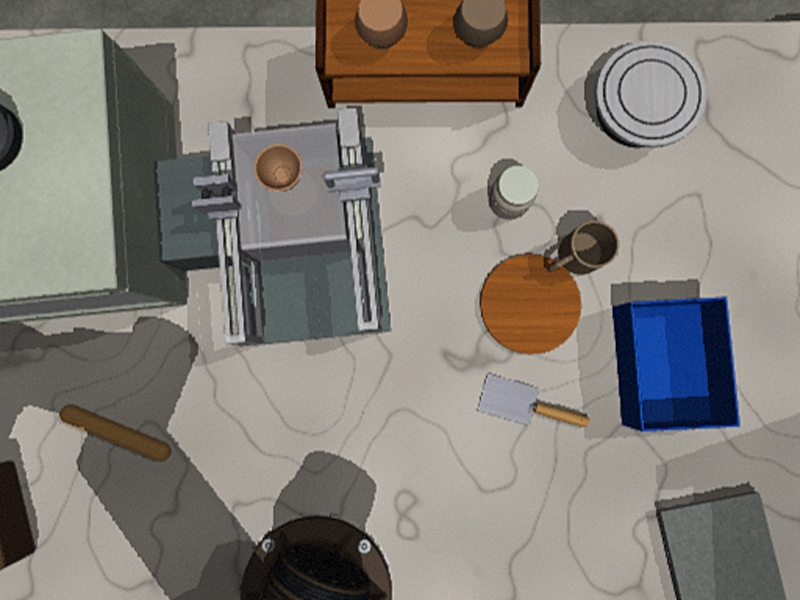

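Both show the box: in the top view, outer track at about x 365, hoop at (353,178); inner track at x 228, plate at about (215,195); roof bowl at (278,168). I'll zoom in.

```bash
python3 - <<'E'
import cv2
t=cv2.imread("top_raw0.png")[60:230,95:255]; s=cv2.imread("side_raw0.png")[80:220,195:350]
cv2.imwrite("pics/topc.png",cv2.resize(t,None,fx=3.5,fy=3.5,interpolation=cv2.INTER_CUBIC))
cv2.imwrite("pics/sidec.png",cv2.resize(s,None,fx=4,fy=4,interpolation=cv2.INTER_CUBIC))
E
```

```text
(no output)
```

View pics/topc.png

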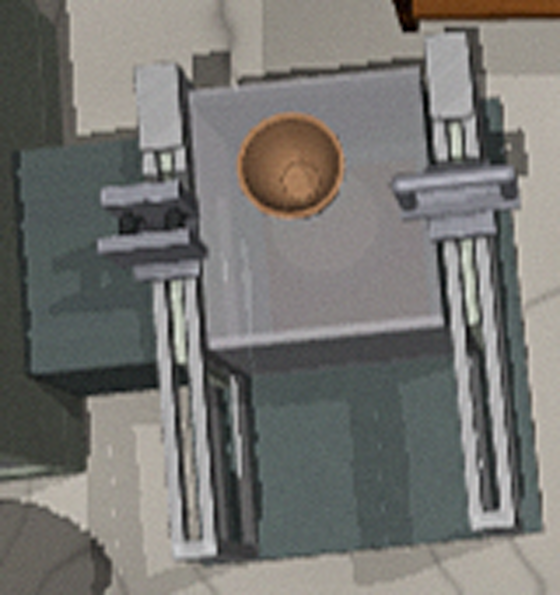

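View pics/sidec.png

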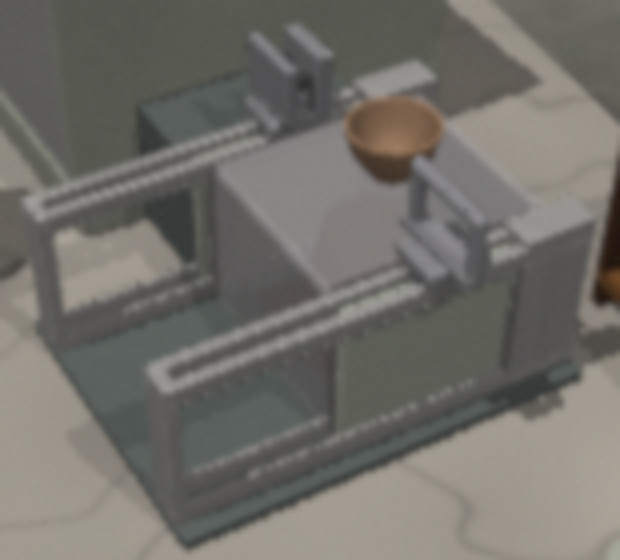

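Top crop: inner track end (194,554), outer (494,527), jamb ends (160,65), (447,33); push plate top from (98,245) to (190,235), hoop bar from (395,185) to (518,172). Side crop: track ends (38,208), (165,372). Fit the box.

```bash
cat >h.py <<'E'
import numpy as np
from scipy.spatial.transform import Rotation as R
from scipy.optimize import least_squares
C={'side':(374.0427,258.57,190.73,[229.95,-742.91,805.06],[-2.39123381,0.01527524,-0.40606656]),
'top':(408.927,251.30,189.99,[386.297,-152.331,1090.773],[-3.04774193,0.02356769,-1.56860619])}
def proj(c,P):
    f,cx,cy,p,o=C[c]; q=R.from_euler('xyz',o).inv().apply(np.atleast_2d(P)-p); return q[:,:2]/q[:,2:]*f+[cx,cy]
def ray(c,uv,z):
    f,cx,cy,p,o=C[c]; d=R.from_euler('xyz',o).apply([(uv[0]-cx)/f,(uv[1]-cy)/f,1]); p=np.array(p); return p+d*(z-p[2])/d[2]
tc=lambda x,y:(x/3.5+95-.36,y/3.5+60-.36)
sc=lambda x,y:(x/4+195-.37,y/4+80-.37)
def w(b,P): P=np.atleast_2d(P); return R.from_euler('z',b[2]).apply(P)+[b[0],b[1],0]
def inb(b,P): return R.from_euler('z',-b[2]).apply(np.array(P)-[b[0],b[1],0])
E
python3 - <<'E'
from h import *
obs=[('top',tc(194,556),(-180,100,142)),('top',tc(494,529),(-180,-100,142)),('top',tc(160,65),(160,100,148)),('top',tc(447,33),(160,-100,148)),
('side',sc(38,212),(-180,100,142)),('side',sc(160,378),(-180,-100,142))]
res=lambda b:np.concatenate([(proj(c,w(b,P))[0]-uv) for c,uv,P in obs])
s=least_squares(res,[500,100,0]);b=s.x;print(b,s.fun.round(1).reshape(-1,2))
for n,p,z in [('plateL',(98,245),207),('plateR',(190,236),207),('backL',(102,197),207),('barL',(395,188),210),('barR',(518,173),210),('bowl',(291,165),184),
 ('jambI',(163,150),148),('jambO',(452,113),148),('roofNL',(210,350),142),('roofNR',(445,325),142),('roofFL',(190,90),142),('roofFR',(422,67),142)]:
    q=ray('top',tc(*p),z);print(n,q.round(),inb(b,q).round(1))
E
```

```text
[5.97726254e+02 2.26740984e+01 9.84035457e-02] [[ 0.6  0. ]
 [ 0.3 -0.6]
 [-0.6 -1.4]
 [ 0.4 -0.8]
 [-1.8 -0.6]
 [-1.2  0.7]]
plateL [604. 155. 207.] [ 19.2 130.6 207. ]
plateR [610.  96. 207.] [ 19.   71.8 207. ]
backL [635. 153. 207.] [ 49.9 126.  207. ]
barL [639. -34. 210.] [ 35.7 -60.7 210. ]
barR [ 648. -112.  210.] [  37.3 -138.9  210. ]
bowl [662.  37. 184.] [ 65.7   8.3 184. ]
jambI [684. 133. 148.] [ 96.8 100.9 148. ]
jambO [709. -64. 148.] [102.  -97.2 148. ]
roofNL [548.  99. 142.] [-42.5  80.5 142. ]
roofNR [564. -60. 142.] [-41.4 -79.  142. ]
roofFL [728. 117. 142.] [139.1  80.9 142. ]
roofFR [743. -43. 142.] [138.5 -79.3 142. ]
```

Good fit: box at (598, 23), yaw 0.098; plate face at box x≈19, bar x≈36. Now I'll work out the moves.

```bash
cat >>h.py <<'E'
B=[597.7,22.7,0.098]
def plan(*pts):
    "tip targets in box frame (x,y,z) -> shifts (cm, tool axes), turn to jaw axis along box y"
    from cell import monitor
    s=monitor.state(); M=R.from_euler('xyz',s['tcp_rot']).as_matrix()
    tip=s['eef_pos']+190.1*M[:,0]
    print('t',s['t'],'tip box',inb(B,tip).round(1),'world',tip.round(1),'F',s['ft_force'].round(2),'open',s['opening']); print(M.round(3).tolist())
    yb=np.array([-np.sin(B[2]),np.cos(B[2]),0]); a=np.arctan2(yb@M[:,2],yb@M[:,1]); a=(a+np.pi/2)%np.pi-np.pi/2
    print('turn',a.round(3),'j6',s['joints'].round(3))
    for p in pts: print(p,(M.T@(w(B,p)[0]-tip)/10).round(2))
E
python3 -c "
from h import *
plan((-30,100,354),(-30,100,240),(-30,100,180))"
```

```text
t 0.1 tip box [-378.9  621.3  214.1] world [159.9 604.  214.1] F [-0.43  0.05 -0.5 ] open 1.002383217025222
[[-0.0, 0.256, 0.967], [-0.001, 0.967, -0.256], [-1.0, -0.001, -0.0]]
turn -0.357 j6 [ 1.206  0.492  1.559  0.     1.092 -0.106]
(-30, 100, 354) [-13.96 -36.68  50.9 ]
(-30, 100, 240) [ -2.56 -36.67  50.9 ]
(-30, 100, 180) [  3.44 -36.66  50.9 ]
```

Call:
apply_moves([
  [1,[-5,0,0],0],
  [1,[-10,0,0],0],
  [1,[-14,0,0],0],
  [1,[-14,-3.7,5.1],-0.05],
  [1,[-14,-7.3,10.2],-0.1],
  [1,[-14,-11,15.3],-0.15],
  [1,[-14,-14.7,20.4],-0.2],
  [1,[-14,-18.3,25.5],-0.25],
  [1,[-14,-22,30.5],-0.3],
  [1,[-14,-25.7,35.6],-0.36],
  [1,[-14,-29.3,40.7],-0.36],
  [1,[-14,-33,45.8],-0.36],
  [1,[-14,-36.7,50.9],-0.36],
  [1,[-14,-36.7,50.9],-0.36],
  [1,[-14,-36.7,50.9],-0.36],
  [1,[-14,-36.7,50.9],-0.36],
  [1,[-9,-36.7,50.9],-0.36],
  [1,[-4,-36.7,50.9],-0.36],
  [1,[-1,-36.7,50.9],-0.36],
  [1,[-1,-36.7,50.9],-0.36],
])

```text
t: 2.6
eef_pos: [557.5, 120.2, 413.5]
tcp_rot: [3.099, 1.567, -3.082]
ft_force: [-0.3, 0.1, 0.6]
opening: 0.004
```

```bash
python3 - <<'E'
from h import *
plan((-30,100,180),(-9,100,180))
from cell import cams
import cv2
a=cams.read_camera("top")["image"][60:230,80:240,::-1]; s=cams.read_camera("side")["image"][40:210,195:355,::-1]
cv2.imwrite("pics/p5.png",cv2.resize(np.hstack([a,s]),None,fx=2.5,fy=2.5,interpolation=cv2.INTER_CUBIC))
E
```

```text
t 2.6 tip box [-31.1 101.  223.4] world [556.8 120.2 223.4] F [-0.31  0.08  0.62] open 0.0038199649955000746
[[-0.003, -0.103, 0.995], [-0.0, 0.995, 0.103], [-1.0, 0.0, -0.003]]
turn 0.005 j6 [ 0.097  0.405  1.684  0.     1.056 -1.577]
(-30, 100, 180) [ 4.34 -0.1   0.13]
(-9, 100, 180) [ 4.33 -0.11  2.23]
```

View pics/p5.png

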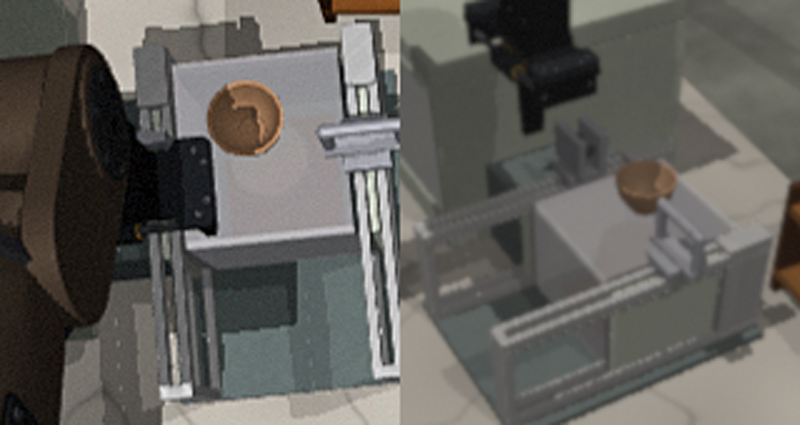

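The fingers stand clear in front of the plate, above it (tip at about (530,130) in the right half). Descend and approach.

Call:
apply_moves([
  [1,[2.2,-0.1,0.1],0],
  [1,[4.3,-0.1,0.1],0],
  [1,[4.3,-0.1,0.1],0],
  [1,[4.3,-0.1,0.1],0],
  [1,[4.3,-0.1,0.7],0],
  [1,[4.3,-0.1,1.2],0],
  [1,[4.3,-0.1,1.6],0],
  [1,[4.3,-0.1,1.9],0],
  [1,[4.3,-0.1,2.1],0],
  [1,[4.3,-0.1,2.3],0],
  [1,[4.3,-0.1,2.4],0],
  [1,[4.3,-0.1,2.4],0],
])

```text
t: 4.2
eef_pos: [582.1, 120.6, 371.7]
tcp_rot: [1.553, 1.571, 1.655]
ft_force: [-0.3, 0.7, 0.4]
opening: 0.002
```

Call:
apply_moves([
  [1,[0,0,0.1],0],
  [1,[0,0,0.2],0],
  [1,[0,0,0.3],0],
  [1,[0,0,0.4],0],
])

```text
t: 4.7
eef_pos: [586.1, 121.0, 371.8]
tcp_rot: [0.684, 1.571, 0.785]
ft_force: [0.2, -0.1, -0.5]
opening: 0.004
```

Call:
apply_moves([
  [1,[0,0,0.1],0],
  [1,[0,0,0.2],0],
  [1,[0,0,0.3],0],
])

```text
t: 5.08
eef_pos: [589.1, 121.3, 371.7]
tcp_rot: [1.196, 1.571, 1.297]
ft_force: [0.5, -0.3, 0.2]
opening: 0.008
```

Call:
apply_moves([
  [1,[0,0,0.1],0],
  [1,[0,0,0.2],0],
  [1,[0,0,0.3],0],
  [1,[0,0,0.4],0],
])

```text
t: 5.58
eef_pos: [592.9, 121.7, 371.7]
tcp_rot: [2.929, 1.57, 3.03]
ft_force: [-2.1, -0.1, 1.3]
opening: 0.003
```

Call:
apply_moves([
  [1,[0,0,0.1],0],
  [1,[0,0,0.2],0],
  [1,[0,0,0.2],0],
])

```text
t: 5.95
eef_pos: [595.1, 121.9, 371.7]
tcp_rot: [0.474, 1.571, 0.576]
ft_force: [-1.2, -0.3, 0.4]
opening: 0.006
```

Call:
apply_moves([
  [1,[0,0,0.1],0],
  [1,[0,0,0.2],0],
  [1,[0,0,0.2],0],
])

```text
t: 6.32
eef_pos: [596.7, 122.1, 371.7]
tcp_rot: [3.086, 1.57, -3.096]
ft_force: [-5.1, -0.9, 3.2]
opening: 0.007
```

Call:
apply_moves([
  [1,[0,0,0.1],0],
  [1,[0,0,0.1],0],
])

```text
t: 6.58
eef_pos: [597.7, 122.2, 371.7]
tcp_rot: [3.096, 1.569, -3.086]
ft_force: [-5.2, -1.0, 2.5]
opening: 0.003
```

Call:
apply_moves([
  [1,[0,0,0.1],0],
  [1,[0,0,0.2],0],
  [1,[0,0,0.2],0],
])

```text
t: 6.95
eef_pos: [599.6, 122.4, 371.7]
tcp_rot: [3.106, 1.569, -3.076]
ft_force: [-6.4, -1.1, 3.3]
opening: 0.002
```

Call:
apply_moves([
  [1,[0,0,0.1],0],
  [1,[0,0,0.2],0],
  [1,[0,0,0.3],0],
  [1,[0,0,0.3],0],
  [1,[0,0,0.3],0],
  [1,[0,0,0.3],0],
  [1,[0,0,0.3],0],
])

```text
t: 7.82
eef_pos: [602.5, 122.7, 371.7]
tcp_rot: [3.141, 1.569, -3.041]
ft_force: [-7.7, -0.1, 4.0]
opening: 0.006
```

```bash
python3 - <<'E'
from h import *
from cell import cams,monitor
import cv2
F=[]
for i in range(12): s=cams.read_camera("side")["image"]; F.append(monitor.state()['ft_force'])
print(np.mean(F,0),np.std(F,0))
cv2.imwrite("pics/p6.png",cv2.resize(s[60:180,200:350,::-1],None,fx=4,fy=4,interpolation=cv2.INTER_CUBIC))
plan()
E
```

```text
[-7.67417986 -1.17792514  4.21206074] [0.42638186 0.36067178 0.44307279]
t 8.425 tip box [ 14.1  99.  181.6] world [602.  122.6 181.6] F [-6.95 -0.92  4.18] open 0.0030382890459277148
[[-0.002, -0.101, 0.995], [-0.0, 0.995, 0.101], [-1.0, 0.0, -0.002]]
turn 0.003 j6 [ 0.094  0.51   1.622  0.     1.011 -1.579]
```

View pics/p6.png

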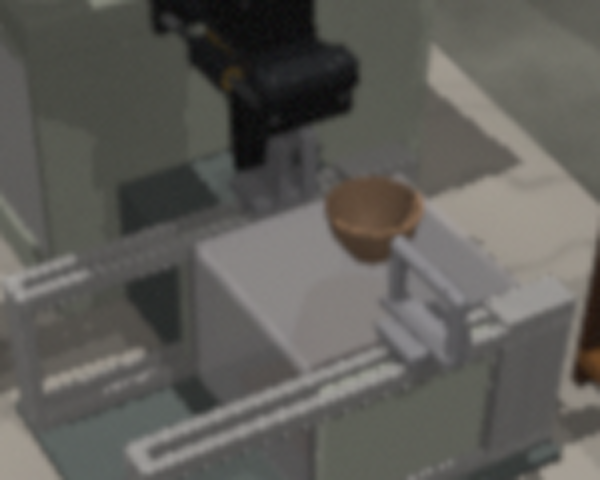

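The finger rests against the pressed plate at about (250,150); 7.8 N with the 0.4 N/mm slope means about 7 mm in, held over 1 s; outer door still shut, bowl undisturbed. Retreat, lift, cross over to behind the hoop.

Call:
apply_moves([
  [1,[0,0,-0.5],0],
  [1,[0,0,-1.2],0],
  [1,[0,0,-3],0],
  [1,[-3,0,-3],0],
  [1,[-8,0,-3],0],
  [1,[-8,0,-3],0],
  [1,[-8,-5,-1],0],
  [1,[-8,-10,1],0],
  [1,[-8,-15,3.3],0],
  [1,[-8,-19.9,5.4],0],
  [1,[-8,-19.9,5.4],0],
  [1,[-8,-19.9,5.4],0],
  [1,[-8,-19.9,5.4],0],
])

```text
t: 10.05
eef_pos: [676.4, -68.7, 451.7]
tcp_rot: [1.499, 1.571, 1.602]
ft_force: [0.5, 0.4, 0.6]
opening: 0.004
```

```bash
python3 - <<'E'
from h import *
plan((68,-100,178))
from cell import cams
import cv2
a=cams.read_camera("top")["image"][60:230,80:240,::-1]; s=cams.read_camera("side")["image"][40:210,195:355,::-1]
cv2.imwrite("pics/p7.png",cv2.resize(np.hstack([a,s]),None,fx=2.5,fy=2.5,interpolation=cv2.INTER_CUBIC))
E
```

```text
t 10.05 tip box [ 69.4 -98.6 261.6] world [676.4 -68.7 261.6] F [0.5  0.41 0.58] open 0.004407838813523827
[[-0.0, -0.102, 0.995], [0.0, 0.995, 0.102], [-1.0, 0.0, 0.0]]
turn 0.004 j6 [-0.198  0.535  1.35   0.     1.257 -1.872]
(68, -100, 178) [ 8.36 -0.14 -0.14]
```

View pics/p7.png

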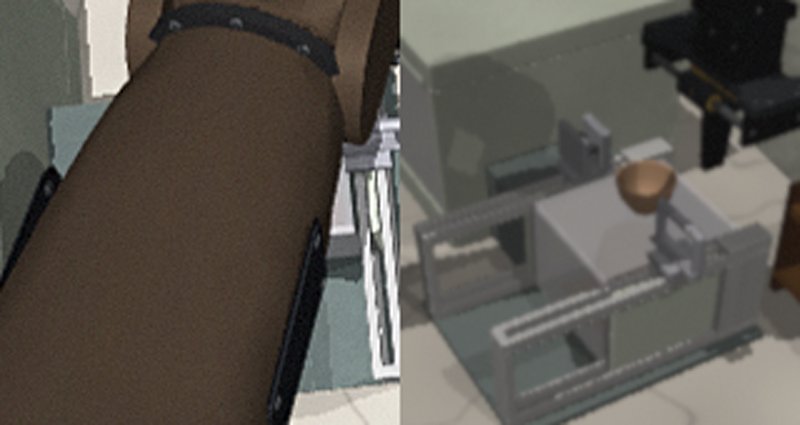

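The tip is above and behind the hoop (tip (712,165), hoop (680,225) in the right half); bowl still in place. Descend and pull gently to start.

Call:
apply_moves([
  [1,[3,-0.1,-0.1],0],
  [1,[6,-0.1,-0.1],0],
  [1,[8.4,-0.1,-0.1],0],
  [1,[8.4,-0.1,-0.1],0],
  [1,[8.4,-0.1,-0.1],0],
  [1,[8.4,-0.1,-0.6],0],
  [1,[8.4,-0.1,-1.1],0],
  [1,[8.4,-0.1,-1.4],0],
  [1,[8.4,-0.1,-1.7],0],
  [1,[8.4,-0.1,-2.0],0],
  [1,[8.4,-0.1,-2.3],0],
  [1,[8.4,-0.1,-2.6],0],
])

```text
t: 11.65
eef_pos: [650.8, -73.5, 367.7]
tcp_rot: [-0.015, 1.571, 0.086]
ft_force: [2.2, -0.4, 1.3]
opening: 0.008
```

Call:
apply_moves([
  [1,[0,0,-0.6],0],
  [1,[0,0,-1.2],0],
  [1,[0,0,-1.8],0],
  [1,[0,0,-2.4],0],
  [1,[0,0,-3.0],0],
  [1,[0,0,-3.6],0],
  [1,[0,0,-4.2],0],
  [1,[0,0,-4.8],0],
  [1,[0,0,-5.4],0],
  [1,[0,0,-6.0],0],
  [1,[0,0,-6.6],0],
  [1,[0,0,-7.2],0],
  [1,[0,0,-7.8],0],
  [1,[0,0,-8.1],0],
  [1,[0,0,-8.4],0],
  [1,[0,0,-8.4],0],
])

```text
t: 13.65
eef_pos: [567.2, -81.9, 367.7]
tcp_rot: [2.626, 1.57, 2.727]
ft_force: [-0.1, 0.1, -0.3]
opening: 0.001
```

Call:
apply_moves([
  [1,[0,0,-0.3],0],
  [1,[0,0,-0.6],0],
  [1,[0,0,-0.9],0],
  [1,[0,0,-1.1],0],
  [1,[0,0,-1.1],0],
])

```text
t: 14.28
eef_pos: [556.2, -83.1, 367.7]
tcp_rot: [2.882, 1.57, 2.983]
ft_force: [-0.7, -0.9, -0.2]
opening: 0.004
```

Call:
apply_moves([
  [1,[0,0,-0.1],0],
  [1,[0,0,-0.2],0],
  [1,[0,0,-0.3],0],
  [1,[0,0,-0.3],0],
])

```text
t: 14.78
eef_pos: [554.3, -83.3, 367.8]
tcp_rot: [-0.096, 1.567, 0.005]
ft_force: [9.7, 2.3, -4.4]
opening: 0.005
```

The stop is felt (9.7 N). Back off, rise, check.

Call:
apply_moves([
  [1,[0,0,0.6],0],
  [1,[0,0,1.5],0],
  [1,[0,0,1.5],0],
  [1,[-4,0,1.5],0],
  [1,[-9,0,1.5],0],
  [1,[-14,0,1.5],0],
  [1,[-14,-5,1.5],0],
  [1,[-14,-10,1.5],0],
  [1,[-14,-15,1.5],0],
  [1,[-14,-20,1.5],0],
  [1,[-14,-25,1.5],0],
  [1,[-14,-25,1.5],0],
  [1,[-14,-25,1.5],0],
])

```text
t: 16.4
eef_pos: [593.5, -330.4, 507.4]
tcp_rot: [2.182, 1.57, 2.283]
ft_force: [-0.3, -0.1, 0.1]
opening: 0.006
```

```bash
python3 - <<'E'
from h import *
plan()
from cell import cams
import cv2
a=cams.read_camera("top")["image"][60:230,80:240,::-1]; s=cams.read_camera("side")["image"][40:210,195:355,::-1]
cv2.imwrite("pics/p8.png",cv2.resize(np.hstack([a,s]),None,fx=2.5,fy=2.5,interpolation=cv2.INTER_CUBIC))
E
```

```text
t 16.4 tip box [ -38.8 -350.8  317.3] world [ 593.4 -330.2  317.3] F [-0.3  -0.11  0.14] open 0.0059229486300653505
[[-0.001, -0.101, 0.995], [0.001, 0.995, 0.101], [-1.0, 0.001, -0.001]]
turn 0.003 j6 [-0.605  0.5    1.267  0.     1.375 -2.277]
```

View pics/p8.png

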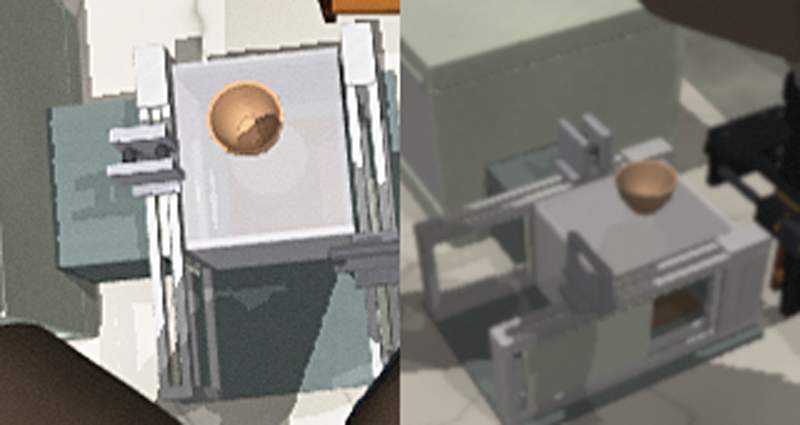

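Outer hoop now near the middle of its track at (365,247) left / (590,270) right, opening visible; bowl at the same pixel (246,118); plate sprung back out. One quick numeric check, then hand in.

```bash
python3 - <<'E'
from h import *
from cell import cams
import cv2
n=cv2.cvtColor(cams.read_camera("top")["image"],cv2.COLOR_RGB2GRAY); o=cv2.cvtColor(cv2.imread("top_raw0.png"),cv2.COLOR_BGR2GRAY)
for nm,(x0,x1,y0,y1) in dict(plate=(122,150,110,140),bowl=(160,196,90,125),hoop=(206,246,105,130)).items():
    m=cv2.matchTemplate(n[y0-15:y1+65,x0-15:x1+15],o[y0:y1,x0:x1],cv2.TM_CCOEFF_NORMED); _,v,_,l=cv2.minMaxLoc(m); print(nm,'shift px',l[0]-15,l[1]-15,round(v,2))
mp=lambda x,y:(x/2.5+80-.3,y/2.5+60-.3)
for p,z in [((108,175),207),((332,251),210)]: print(inb(B,ray('top',mp(*p),z)).round(1))
E
```

```text
plate shift px 0 -2 0.98
bowl shift px 0 0 0.8
hoop shift px 5 49 0.32
[ 18.9 130.  207. ]
[-69.4 -62.7 210. ]
```

```bash
python3 -c "
from cell import job
print(job.job_done())"
```

```text
the job is handed in; nothing more can be done
None
```

The inner door is shut and was felt home, the outer door is open to its stop, and I've handed the job in; no verdict was reported.

- **Inner door:** I pushed it about 4–5 mm until it met its seal. The plate then gave from about 5 N, and I held it at about 7.8 N (roughly 7 mm in) for over a second. After that I backed off and did not touch the door again. In the last picture the plate is sprung back out.
- **Outer door:** I pulled it by the hoop until I felt its stop (9.7 N). The pictures put its travel at about 105 mm; with the stop felt, it should be at the full 110 mm. The automatic match on the hoop was weak (0.32) but gave a similar travel, about 106 mm.
- **Other things:** The bowl shows no shift in the picture. I did not check the jar, mug, bat or scraper in a picture afterwards, but the arm's low moves were all at the box, well away from them. The arm stands clear with no contact force, at about 16.5 s.

One check did not quite agree: reading the plate's face by eye gave the same box x before and after (19 mm). The image match, which was clear (0.98), showed it moved 2 pixels towards shut. I trust the match and the force rise.

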